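# Clamp a cemented prism housing and keep it under pressure

### The arm

A 6-joint arm with a two-finger parallel gripper is mounted at the origin on the work surface. World frame = base frame: x ahead of the robot, y to its left, z up, the work surface at z = 0. Lengths are in m, angles in degrees, forces in N, time in s.
With the tool pointing down it reaches from about 0.25 to 0.85 m from the base axis. Payload 12.5 kg.
Tool frame: the origin (TCP) lies on the centre line of the jaws, within the pads' length; the fingertips stand 22 mm ahead of it and the grasp point (between the pads) lies 3 mm ahead of it; z points along the fingers, y is the direction in which the jaws open and shut (so a half turn about z gives the same grasp; the last joint's range is limited). The gripper opens to 93 mm and grips with 3 to 60 N. Pads are 15 mm wide; open, the fingers measure 128 mm over their backs; the gripper's body (75 mm by 188 mm) begins 65 mm behind the grasp point.
Start: joints at [-68.732, 20.094, 94.641, -0, 65.266, -4.847], TCP at [0.242, -0.494, 0.241] pointing down, gripper open.
Joint ranges: [-157.81, 157.81], [-45, 120.19], [0.68, 151.7], [-89.99, 269.99], [4.06, 180], [-164.3, 164.3]. Speed limits (degrees/s): [127.2, 127.2, 159.86, 180, 180, 180].

### API

Orientations are given as a 3x3 rotation matrix whose columns are the frame's x, y, z axes.
In Python, from cell import ctrl, cams gives the robot as it stands.
- The arm moves only by the tool drive_tool, never from a script. Its argument "moves" is a list of rows, each a list of 3 entries, a list of its own where there are three numbers: the shift along the tool's x, y, z in mm, then the turn about the tool's z in degrees, then the opening in per cent of the stroke, from 0 (shut) to 100 (fully open). In form: [[[tx, ty, tz], twist, jaw], ...]. A call has 1 to 5 rows; each row is the pose to reach, as a shift and turn from the pose commanded when the call began, along the tool's axes at that moment; what a row does not reach only later rows make up. A row lasts 1/10 s, in which the tool goes at most 50 mm and 8.59 degrees, less where a joint would pass 70% of its speed; a pose out of reach is approached as far as the arm can. A call with a gripper value outside its range is refused whole. The fingers move at their own pace and stop on an object; "force" is the grip in N (left out, the last holds). Time passes only in rows, so rows that repeat a pose let the fingers close. It gives the time, the measured TCP pose, the force and the opening at its end, in the units of the state.
- ctrl.state(): the state, without advancing time (a new reading comes with each control period).
- cams.capture(name): name is "scene" or "side" or "wrist"; returns the picture (480x640x3 uint8, red, green, blue); there is no depth.
- cams.get_calibration(name): a dict with "mtx" (3x3 intrinsics, pixels), "extrinsics" (4x4, takes a point from camera to world coordinates). Camera axes: x right, y down, z forward; pixel columns grow to the right and rows downward; lengths in m; the calibration is good to about 2 mm. A picture is of the moment at which its call begins: read the wrist's pose just before it. get_calibration takes no time and is no camera call; for the wrist camera it gives the pose at the moment of the call.
- ctrl.finish_job(): hands the job in, once; it reports no verdict.
The state is a dict: "time": time; "qpos": joint angles; "dq": joint speeds; "joint_torque": joint torques, N m; "tool_pos": TCP position; "ee_rot": TCP orientation; "contact_force": force on the tool from outside, world axes, zero at the start; "wrist_torque": the same for the moment, N m; "grip_width": opening from 0.0 (shut) to 1.0 (fully open).
Only numpy, scipy, OpenCV 4.12 (cv2) and the standard library are available. Lean on these libraries where they do the work, as an engineer would, in place of code of your own. Each camera call takes 0.05 s, during which the arm holds its last target.

### The job

Stand the aluminium prism housing upright on the clamp's bed, lengthwise and centred, with its end up against the fixed jaw, and let go of it. Then pump the ratchet trigger, never pushing the jaw or its pad by hand, until the rubber pad meets the housing and its sprung stem is pushed about half way in; pushing it nearly all the way in would crack the prism. Finish while still holding the trigger squeezed, because the clamp loses its pressure when the trigger is let go, and leave everything else on the bench where it is.

Things in the scene. Friction and masses are not known exactly. Their poses are not given: they have to be found in the camera images.
- clamp: Grey bench clamp fixed to the table. Base plate 90 x 14 mm, y -200 to +165 mm. Origin on the table on its centre line; +y runs from the trigger end to the fixed jaw, z up. The bed (plate top) is at z 14 mm. Fixed jaw: steel block 30 mm wide, top at z 66, its face at y 130 looks to -y. Two cheeks (x +-23 mm, y -114 to -28, top z 71) carry the trigger; the steel bar sticks out behind.
- nest (a point): Where the housing's centre must be when it stands on the bed against the fixed jaw (107 mm along the clamp's y, 38 mm above the table). Axes as the clamp's.
- block_center (a point): Centre of the prism housing: loose upright aluminium block 32 (its x) x 46 (its y) x 48 mm (z), about 0.18 kg, with a round brass-rimmed dark window in its top. Its y must lie along the clamp's y, either way round, so that its 32 x 48 mm ends face the jaws; it is gripped across the 32 mm.
- fixed_grip (a point): Centre of the upright fixed grip plate of the clamp at the height of the trigger bar, 118 mm above the table. The plate is 34 mm wide (clamp x), 8 mm thick (clamp y), its top 141 mm above the table. Axes as the clamp's.
- trigger_bar (a point): Centre of the trigger's cross bar, a steel rod 10 mm in diameter, 44 mm long along the clamp's x, about 118 mm above the table. Released it is about 37 mm to the -y side of the fixed grip's centre (46 mm over both outer faces), fully squeezed 14 mm (23 mm over both). Both are free above and outside: straddle them from above and squeeze.
- trigger (a joint): Trigger angle, rad: 0 released, 0.24 fully squeezed (24 mm at the bar, 100 mm above its pivot). A spring brings it back (2 to 3 N at the bar). Once its pawl has caught a tooth of the bar (teeth 3 mm apart) a squeeze drives the jaw to +y by 60 mm per rad, 9 to 12 mm net for a full one; on the way back the pawl slips over the teeth and the jaw stays. It takes 5 to 13 N at the bar.
- jaw (a joint): Travel of the moving jaw along the clamp's +y, m: 0 fully back, 0.06 fully forward; starts between 0 and 0.018. With the trigger released only a brake of about 4 N holds it, so under pressure it slips back until the pad presses with 2 to 4 N only.
- pad (a joint): How far the sprung pad is pushed into the moving jaw, m: 0 free, 0.016 bottomed. Seen as the brass stem between the dark steel jaw block and the back of the pad: 16 mm visible when free, 8 mm when half way in. Spring: 2 N plus 1 N per mm.
- pad_face (a point): Centre of the pad's front face, a rubber disc 26 mm in diameter, 10 mm thick, 40 mm above the table; it presses on the housing's end. It lies 44 mm along the clamp's y when jaw and pad joints are 0, so that 22 to 40 mm are open between it and a housing in place at the start.
- objective_a: Bystander: upright steel microscope objective, 33 mm across, 46 mm tall. Origin under its centre.
- objective_b: Bystander: upright steel microscope objective, 33 mm across, 36 mm tall. Origin under its centre.
- eyepiece: Bystander: black eyepiece, 36 mm across, 54 mm tall. Origin under its centre.
- screwdriver: Bystander: screwdriver lying on the table.
- end_cap: Bystander: flat round brass end cap, 44 mm across, 10 mm tall.
- cement_jar: Bystander: small jar, 44 mm across, 60 mm tall. Origin under its centre.
Mind the look-alikes: they are no part of the job. What is shaped like the part that bears block_center but blue or brown is not meant.

How it is judged:
By the outcome, as a careful person would: the job done as asked, in the order asked, and still so for the second after the job is handed in, while the arm keeps its last pose, push and grip.
It also fails if it takes over 64 s, if anything falls off the work surface, if the arm or the gripper's body presses on something with over 40 N, if the wrist force passes 120 N, or if a joint passes its speed limit or range.

## Working session

There is one attempt and no reset: what is moved stays moved. The work goes in short steps, Python scripts to look and compute and a tool call to move; the robot and the scene stay as the last step left them, time stands still between calls to the robot, and variables do not carry over. Pictures are saved under pics/ and viewed, and the job is handed in when it is done.

Besides the shell and the picture viewer there is one more tool, called after "Call:" as name([rows], argument=value, ...), one row to a line, values as JSON. drive_tool: Moves the arm, as the interface text tells. Its arguments: {"type":"object","properties":{"moves":{"type":"array"},"force":{"type":"number"}},"required":["moves"]}

```bash
mkdir -p pics; ls; python3 - <<'E'
from cell import ctrl,cams
import cv2,numpy as np
np.set_printoptions(precision=4,suppress=True)
s=ctrl.state();print(s['time'],s['tool_pos'],s['ee_rot'],s['grip_width'])
for n in ['scene','side','wrist']:
    c=cams.get_calibration(n);print(n,c['mtx'],c['extrinsics'])
    cv2.imwrite(f'pics/{n}0.png',cams.capture(n)[:,:,::-1])
E
```

```text
pics
0.0 [ 0.242  -0.4935  0.2401] [[ 0.8979  0.4403 -0.0005]
 [ 0.4403 -0.8979  0.0011]
 [ 0.     -0.0012 -1.    ]] 1.0008293156907853
scene [[607.5413   0.     328.2219]
 [  0.     607.5413 238.3206]
 [  0.       0.       1.    ]] [[ 0.8658  0.417  -0.2767  0.9175]
 [ 0.5002 -0.7373  0.454  -0.6662]
 [-0.0147 -0.5315 -0.8469  1.3224]
 [ 0.      0.      0.      1.    ]]
side [[521.1868   0.     317.4155]
 [  0.     521.1868 232.0542]
 [  0.       0.       1.    ]] [[-0.9833 -0.1346  0.1222  0.4146]
 [-0.1806  0.6441 -0.7433  0.7163]
 [ 0.0213 -0.753  -0.6577  0.7165]
 [ 0.      0.      0.      1.    ]]
wrist [[369.499    0.     310.1613]
 [  0.     369.499  239.8446]
 [  0.       0.       1.    ]] [[ 0.4396 -0.8573 -0.2678  0.3164]
 [-0.8982 -0.4203 -0.1288 -0.4566]
 [-0.0021  0.2971 -0.9548  0.385 ]
 [ 0.      0.      0.      1.    ]]
```

View pics/scene0.png

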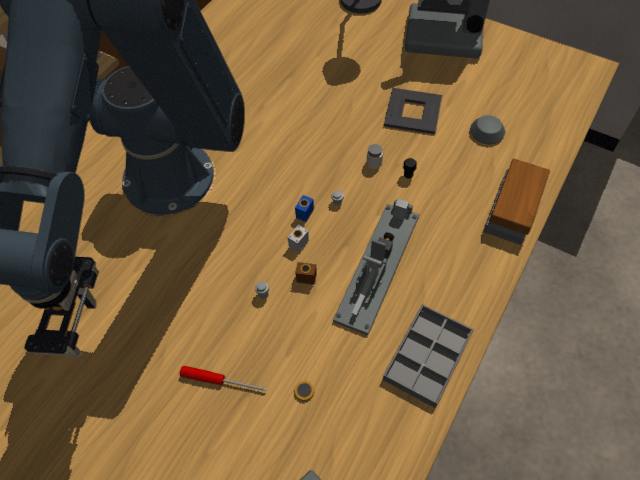

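View pics/side0.png

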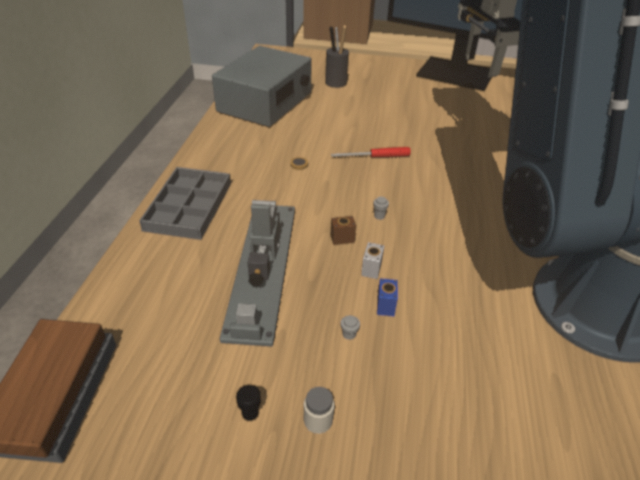

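View pics/wrist0.png

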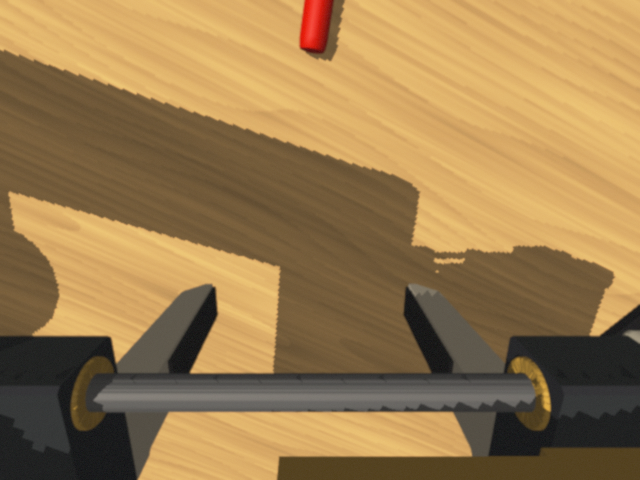

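The scene view shows the aluminium housing at about (298,238), with blue and brown look-alikes at (304,208) and (306,273). The clamp runs from (355,325) at the trigger end to (405,210) at the fixed jaw. I'll zoom in to measure.

```bash
python3 - <<'E'
import cv2
a=cv2.imread('pics/scene0.png');b=cv2.imread('pics/side0.png')
cv2.imwrite('pics/sc1.png',cv2.resize(a[190:340,270:430],None,fx=5,fy=5,interpolation=cv2.INTER_CUBIC)[:600] if 0 else cv2.resize(a[190:340,270:430],None,fx=4,fy=4,interpolation=cv2.INTER_CUBIC))
cv2.imwrite('pics/sd1.png',cv2.resize(b[190:350,210:410],None,fx=3.75,fy=3.75,interpolation=cv2.INTER_CUBIC))
E
```

```text
(no output)
```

View pics/sc1.png

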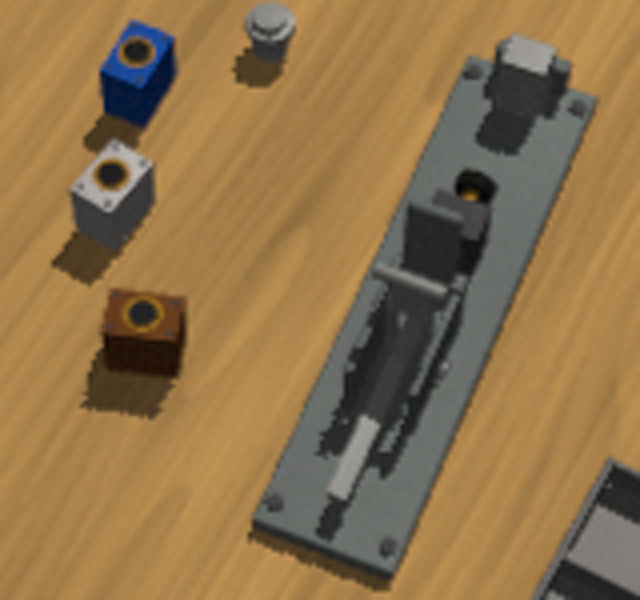

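View pics/sd1.png

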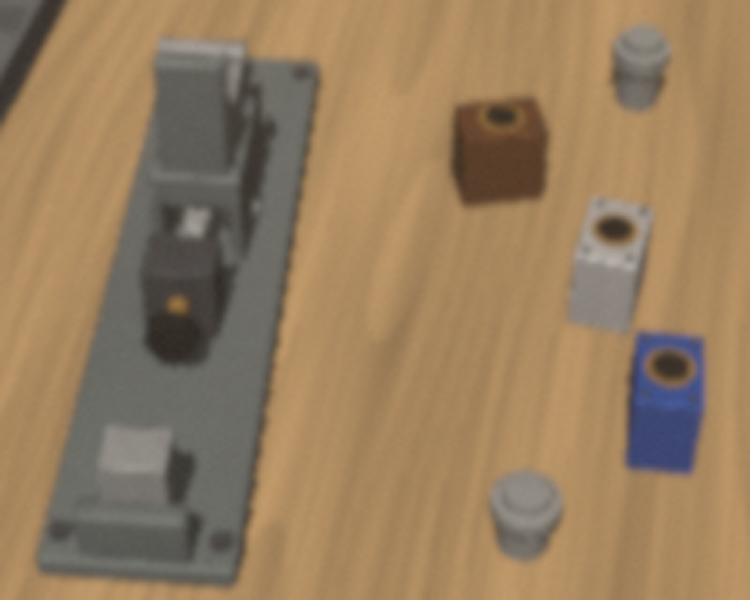

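```bash
cat > h.py <<'E'
import numpy as np,cv2
np.set_printoptions(precision=4,suppress=True)
from cell import ctrl,cams
def ray(n,uv,z,c=None):
    c=c or cams.get_calibration(n); E=np.array(c['extrinsics']); K=np.array(c['mtx'])
    d=E[:3,:3]@np.linalg.solve(K,[uv[0],uv[1],1]); o=E[:3,3]
    return o+d*(z-o[2])/d[2]
def proj(n,P,c=None):
    c=c or cams.get_calibration(n); E=np.array(c['extrinsics']); K=np.array(c['mtx'])
    p=K@(E[:3,:3].T@(np.array(P)-E[:3,3])); return p[:2]/p[2]
E
python3 - <<'E'
from h import *
sc=lambda u,v:(u/4+270-.375,v/4+190-.375)
sd=lambda u,v:(u/3.75+210-.37,v/3.75+190-.37)
print('plate scene');C=[ray('scene',sc(*p),.014) for p in [(253,522),(392,578),(465,58),(597,98)]]
for c in C:print(c)
print('plate side')
D=[ray('side',sd(*p),.014) for p in [(318,65),(38,568),(240,575)]]
for c in D:print(c)
print('house top scene');
for p in [(113,140),(155,160),(115,222),(73,193),(113,175)]:print(ray('scene',sc(*p),.048))
print('house top side')
for p in [(592,198),(652,207),(638,268),(577,258),(614,229)]:print(ray('side',sd(*p),.048))
E
```

```text
plate scene
[ 0.6127 -0.1555  0.014 ]
[ 0.7001 -0.1464  0.014 ]
[0.5689 0.2019 0.014 ]
[0.6581 0.2156 0.014 ]
plate side
[ 0.6088 -0.1487  0.014 ]
[0.6532 0.2235 0.014 ]
[0.5656 0.2097 0.014 ]
house top scene
[0.4143 0.0146 0.048 ]
[0.445  0.0147 0.048 ]
[ 0.447  -0.0363  0.048 ]
[ 0.4133 -0.0312  0.048 ]
[ 0.428  -0.0077  0.048 ]
house top side
[ 0.4396 -0.0292  0.048 ]
[ 0.4089 -0.0286  0.048 ]
[0.4118 0.0172 0.048 ]
[0.442  0.0162 0.048 ]
[ 0.4262 -0.0084  0.048 ]
```

```bash
cat >> h.py <<'E'
def row(target,yawx):
    "shift (mm, tool axes) and twist to bring TCP to target with tool x at world yaw yawx deg"
    s=ctrl.state(); R=np.array(s['ee_rot']); d=R.T@(np.array(target)-np.array(s['tool_pos']))*1000
    y=np.degrees(np.arctan2(R[1,0],R[0,0])); t=-(yawx-y); t=(t+180)%360-180
    print('t',round(s['time'],2),'pos',np.array(s['tool_pos']),'yaw',round(y,2),'-> shift',d.round(1),'twist',round(t,2),'F',np.array(s['contact_force']).round(1),'g',round(s['grip_width'],3))
E
python3 - <<'E'
from h import *
row([.4275,-.0075,.19],88)
E
```

```text
t 0.15 pos [ 0.242  -0.4936  0.2403] yaw 26.12 -> shift [ 380.5 -354.8   50.6] twist -61.88 F [-0.1 -0.5  0.3] g 1.002
```

Call:
drive_tool([
  [[35,-33,5],-8,100],
  [[70,-66,9],-16,100],
  [[105,-98,14],-24,100],
  [[140,-130,18],-31,100],
  [[174,-162,23],-37,100],
])

```text
time: 0.65
tool_pos: [0.3273, -0.27, 0.2175]
ee_rot: [[0.448, 0.894, 0.0], [0.894, -0.448, -0.0], [0.0, 0.0, -1.0]]
contact_force: [1.1, 0.1, -0.8]
grip_width: 0.997
```

```bash
python3 - <<'E'
from h import *
row([.4275,-.0075,.19],88)
E
```

```text
t 0.65 pos [ 0.3273 -0.27    0.2175] yaw 63.37 -> shift [279.5 -28.1  27.5] twist -24.63 F [ 1.1  0.1 -0.8] g 0.997
```

Call:
drive_tool([
  [[50,-5,5],-6,100],
  [[100,-10,10],-12,100],
  [[150,-15,15],-18,100],
  [[200,-20,20],-22,100],
  [[245,-25,24],-24.6,100],
])

```text
time: 1.15
tool_pos: [0.4159, -0.0398, 0.1935]
ee_rot: [[0.037, 0.999, 0.0], [0.999, -0.037, -0.0], [-0.0, 0.0, -1.0]]
contact_force: [0.9, 0.1, 0.3]
grip_width: 0.999
```

Call:
drive_tool([
  [[31,-13,4],0,100],
  [[31,-13,4],0,100],
])

```text
time: 1.35
tool_pos: [0.4024, -0.0076, 0.1889]
ee_rot: [[0.036, 0.999, -0.002], [0.999, -0.036, 0.001], [0.001, -0.002, -1.0]]
contact_force: [-0.0, -0.2, -0.4]
grip_width: 1.001
```

```bash
python3 - <<'E'
from h import *
row([.4275,-.0075,.19],88)
c=cams.get_calibration('wrist');print(c['extrinsics'])
cv2.imwrite('pics/w1.png',cams.capture('wrist')[:,:,::-1])
np.save('w1.npy',c['extrinsics'])
E
```

```text
t 1.35 pos [ 0.4024 -0.0076  0.1889] yaw 87.94 -> shift [ 1.  25.1 -1.2] twist -0.06 F [-0.  -0.2 -0.4] g 1.001
[[ 0.9993 -0.0343 -0.0129  0.4052]
 [-0.0366 -0.9545 -0.2958  0.076 ]
 [-0.0021  0.2961 -0.9552  0.3338]
 [ 0.      0.      0.      1.    ]]
```

View pics/w1.png

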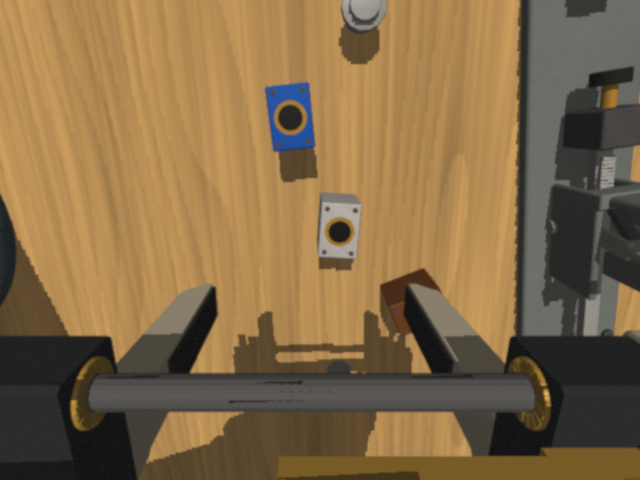

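The wrist view shows the housing's top from (319,203) to (358,259), with its window at (340,232). Blue is at (290,117), brown is partly hidden at (410,295), and the clamp is at right.

```bash
python3 - <<'E'
from h import *
im=cv2.imread('pics/w1.png');c=dict(mtx=cams.get_calibration('wrist')['mtx'],extrinsics=np.load('w1.npy'))
hsv=cv2.cvtColor(im,cv2.COLOR_BGR2HSV)
m=((hsv[...,1]<30)&(hsv[...,2]>165)).astype(np.uint8)*255
m[:180]=0;m[280:]=0;m[:,:300]=0;m[:,380:]=0
m=cv2.morphologyEx(m,cv2.MORPH_OPEN,np.ones((3,3)))
p=cv2.findNonZero(m);print(cv2.minAreaRect(p),len(p))
W=[]
for q in cv2.boxPoints(cv2.minAreaRect(p)):
    W.append(ray('wrist',q,.048,c));print(q,W[-1])
print('centre',np.mean(W,0)); r=cv2.minAreaRect(np.array([(w[:2]*1000) for w in W],np.float32));print(r)
print('window',ray('wrist',(340,232),.048,c))
a=cams.get_calibration('wrist');print(np.array(a['mtx'])[0])
row([np.mean(W,0)[0],np.mean(W,0)[1],.10],88)
E
```

```text
((339.356201171875, 229.65708923339844), (36.851524353027344, 52.882606506347656), 3.814074993133545) 878
[319.2124 254.8142] [ 0.4083 -0.0256  0.048 ]
[322.7301 202.0487] [0.4123 0.0182 0.048 ]
[359.5 204.5] [0.4412 0.0152 0.048 ]
[355.9823 257.2655] [ 0.4384 -0.0288  0.048 ]
centre [ 0.425  -0.0053  0.048 ]
((425.35430908203125, -5.343036651611328), (44.40412521362305, 30.290483474731445), 84.71868133544922)
window [ 0.4255 -0.0068  0.048 ]
[369.499    0.     310.1613]
t 1.4 pos [ 0.4033 -0.0092  0.1894] yaw 87.89 -> shift [ 4.7 21.7 89.4] twist -0.11 F [-0.2  0.8 -0.4] g 1.001
```

```bash
python3 - <<'E'
from h import *
for i in range(3): row([.426,-.0068,.032],86)
E
```

```text
t 1.4 pos [ 0.4033 -0.0092  0.1894] yaw 87.89 -> shift [  3.2  22.8 157.4] twist 1.89 F [-0.2  0.8 -0.4] g 1.001
t 1.4 pos [ 0.4033 -0.0092  0.1894] yaw 87.89 -> shift [  3.2  22.8 157.4] twist 1.89 F [-0.2  0.8 -0.4] g 1.001
t 1.4 pos [ 0.4033 -0.0092  0.1894] yaw 87.89 -> shift [  3.2  22.8 157.4] twist 1.89 F [-0.2  0.8 -0.4] g 1.001
```

Call:
drive_tool([
  [[1,12,30],2,100],
  [[2,23,60],2,100],
  [[2,23,80],2,100],
  [[2,23,90],2,100],
  [[2,23,90],2,100],
])

```text
time: 1.9
tool_pos: [0.4264, -0.01, 0.0989]
ee_rot: [[0.076, 0.997, -0.002], [0.997, -0.076, 0.0], [0.0, -0.002, -1.0]]
contact_force: [-0.4, 0.5, -0.0]
grip_width: 1.005
```

```bash
python3 - <<'E'
from h import *
row([.426,-.0068,.032],86)
c=cams.get_calibration('wrist')
cv2.imwrite('pics/w2.png',cams.capture('wrist')[:,:,::-1])
np.save('w2.npy',c['extrinsics'])
row([.426,-.0068,.032],86)
E
```

```text
t 1.9 pos [ 0.4264 -0.01    0.0989] yaw 85.66 -> shift [ 3.2 -0.5 66.9] twist -0.34 F [-0.4  0.5 -0. ] g 1.005
t 1.95 pos [ 0.4269 -0.01    0.0998] yaw 85.67 -> shift [ 3.1 -1.1 67.8] twist -0.33 F [0.3 1.2 0.1] g 1.0
```

View pics/w2.png

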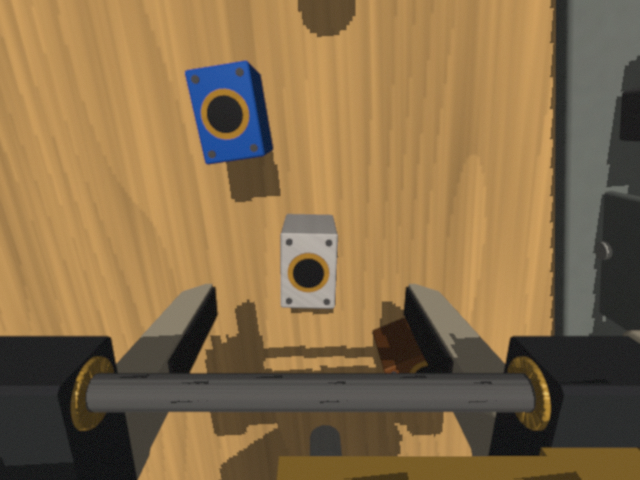

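```bash
python3 - <<'E'
from h import *
c=dict(mtx=cams.get_calibration('wrist')['mtx'],extrinsics=np.load('w2.npy'))
for p in [(309,272),(282,233),(338,234),(281,306),(336,307)]: print(ray('wrist',p,.048,c))
E
```

```text
[ 0.4253 -0.0062  0.048 ]
[0.4123 0.018  0.048 ]
[0.443  0.0151 0.048 ]
[ 0.4072 -0.0264  0.048 ]
[ 0.4394 -0.0295  0.048 ]
```

Call:
drive_tool([
  [[4,-1,20],1,100],
  [[4,-1,42],1,100],
  [[4,-1,57],1,80],
  [[4,-1,67],1,60],
  [[4,-1,67],1,50],
])

```text
time: 2.45
tool_pos: [0.4262, -0.0055, 0.0326]
ee_rot: [[0.092, 0.996, -0.0], [0.996, -0.092, 0.0], [0.0, -0.0, -1.0]]
contact_force: [0.0, 1.2, 0.3]
grip_width: 0.788
```

Call:
drive_tool([
  [[0,0,0],0,40],
  [[0,0,0],0,30],
  [[0,0,0],0,20],
  [[0,0,0],0,20],
  [[0,0,0],0,20],
], force=25)

```text
time: 2.95
tool_pos: [0.4262, -0.0053, 0.0328]
ee_rot: [[0.092, 0.996, 0.0], [0.996, -0.092, -0.0], [0.0, 0.0, -1.0]]
contact_force: [-0.7, -0.4, 0.1]
grip_width: 0.366
```

Call:
drive_tool([
  [[0,0,0],0,20],
  [[0,0,0],0,20],
  [[0,0,-30],0,20],
  [[0,0,-60],0,20],
  [[0,0,-90],0,20],
])

```text
time: 3.45
tool_pos: [0.4257, -0.0053, 0.1235]
ee_rot: [[0.092, 0.996, -0.001], [0.996, -0.092, 0.0], [0.0, -0.001, -1.0]]
contact_force: [0.6, 0.4, -1.2]
grip_width: 0.343
```

Call:
drive_tool([
  [[0,0,-10],0,20],
  [[0,0,-10],0,20],
])

```text
time: 3.65
tool_pos: [0.4266, -0.0054, 0.1332]
ee_rot: [[0.092, 0.996, 0.002], [0.996, -0.092, -0.0], [-0.0, 0.002, -1.0]]
contact_force: [0.4, 0.4, -1.9]
grip_width: 0.342
```

```bash
python3 - <<'E'
from h import *
row([.426,-.0068,.032],86)
c=cams.get_calibration('wrist')
cv2.imwrite('pics/w3.png',cams.capture('wrist')[:,:,::-1])
np.save('w3.npy',c['extrinsics'])
E
```

```text
t 3.65 pos [ 0.4266 -0.0054  0.1332] yaw 84.72 -> shift [ -1.5  -0.7 101.2] twist -1.28 F [ 0.4  0.4 -1.9] g 0.342
```

View pics/w3.png

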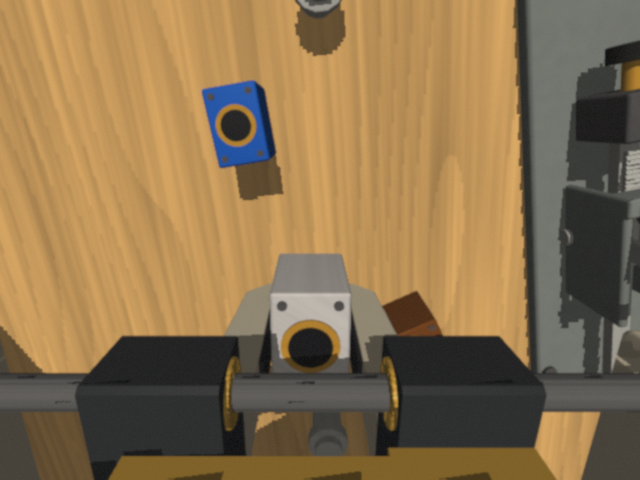

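The housing is held squarely: its top edge runs from (273,292) to (350,292), and the width reads 0.342, about 32 mm. Next I'll go up and across to look at the clamp from closer.

```bash
python3 - <<'E'
from h import *
c=dict(mtx=cams.get_calibration('wrist')['mtx'],extrinsics=np.load('w3.npy'))
s=ctrl.state();R=np.array(s['ee_rot']);p=np.array(s['tool_pos'])
for q in [(310,292),(273,292),(350,292),(311,345)]: print(R.T@(ray('wrist',q,.1485,c)-p)*1000)
row([.615,.08,.225],96.8)
E
```

```text
[ 22.5054  -0.0977 -16.3788]
[ 22.5288 -14.2965 -16.3813]
[ 22.4801  15.2601 -16.3762]
[ -0.8647   0.2877 -16.3786]
t 3.7 pos [ 0.426  -0.0053  0.1321] yaw 84.72 -> shift [102.3 180.4 -92.8] twist -12.08 F [-0.9  0.2 -1.5] g 0.343
```

Call:
drive_tool([
  [[5,10,-40],-2,20],
  [[25,40,-70],-5,20],
  [[45,75,-92],-8,20],
  [[63,110,-92],-11,20],
  [[82,145,-92],-12,20],
])

```text
time: 4.2
tool_pos: [0.5792, 0.0637, 0.2229]
ee_rot: [[-0.119, 0.993, -0.002], [0.993, 0.119, -0.0], [0.0, -0.002, -1.0]]
contact_force: [0.3, -0.3, -0.8]
grip_width: 0.34
```

Call:
drive_tool([
  [[28,31,0],0,20],
  [[28,31,0],0,20],
  [[28,31,0],0,20],
])

```text
time: 4.5
tool_pos: [0.6051, 0.0948, 0.2218]
ee_rot: [[-0.118, 0.993, -0.004], [0.993, 0.118, -0.0], [-0.0, -0.004, -1.0]]
contact_force: [0.6, -0.1, -0.8]
grip_width: 0.342
```

```bash
python3 - <<'E'
from h import *
row([.615,.08,.225],96.8)
c=cams.get_calibration('wrist')
cv2.imwrite('pics/w4.png',cams.capture('wrist')[:,:,::-1])
np.save('w4.npy',c['extrinsics'])
E
```

```text
t 4.5 pos [0.6051 0.0948 0.2218] yaw 96.78 -> shift [-15.8   8.1  -3.2] twist -0.02 F [ 0.6 -0.1 -0.8] g 0.342
```

View pics/w4.png

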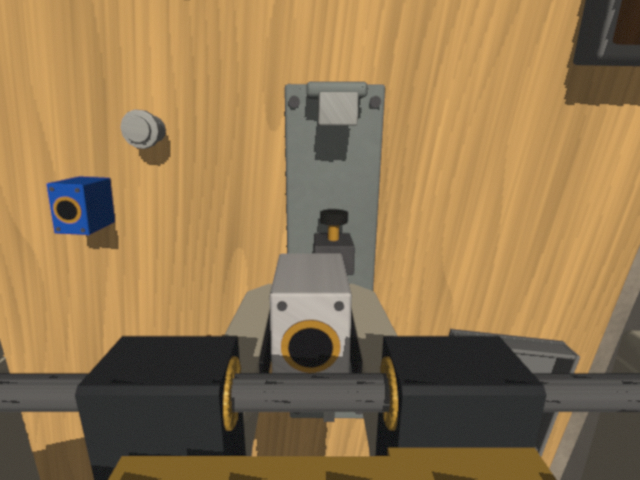

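The plate's far corners are at about (286,85) and (384,85), and the fixed jaw's top is at (319–358, 92–125). The pad is at (333,215) with its brass stem at (333,234). I'll zoom for sub-pixel edges.

```bash
python3 - <<'E'
import cv2
a=cv2.imread('pics/w4.png')
cv2.imwrite('pics/w4z.png',cv2.resize(a[75:285,265:405],None,fx=2.857,fy=2.857,interpolation=cv2.INTER_CUBIC))
cv2.imwrite('pics/w4y.png',cv2.resize(a[75:145,275:395],None,fx=6,fy=6,interpolation=cv2.INTER_CUBIC))
E
```

```text
(no output)
```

View pics/w4y.png

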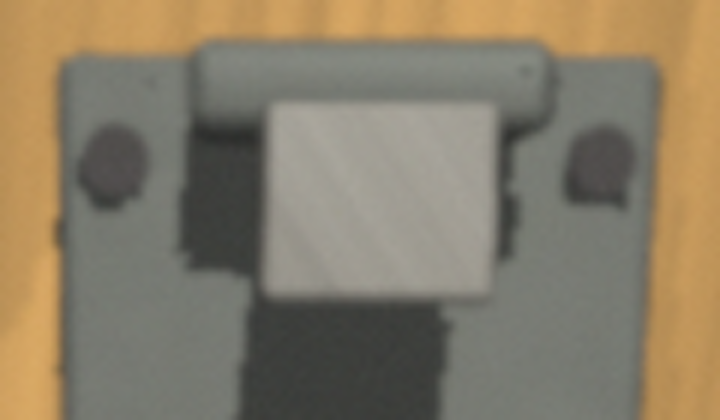

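View pics/w4z.png

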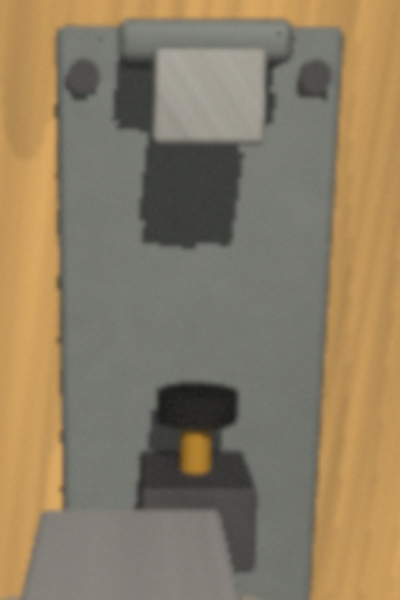

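```bash
python3 - <<'E'
from h import *
c=dict(mtx=cams.get_calibration('wrist')['mtx'],extrinsics=np.load('w4.npy'))
y6=lambda u,v:(u/6+275-.42,v/6+75-.42)
z2=lambda u,v:(u/2.857+265-.33,v/2.857+75-.33)
P=lambda uv,z:ray('wrist',uv,z,c)
L0,R0=P(y6(62,58),.014),P(y6(658,58),.014)
L1,R1=P(z2(65,505),.014),P(z2(308,595),.014)
print('plate',L0,R0,L1,R1)
for a,b in((L0,L1),(R0,R1)):
    d=a-b;print('yaw',np.degrees(np.arctan2(d[1],d[0])))
d=R0-L0;print('end yaw+90',90+np.degrees(np.arctan2(d[1],d[0])),np.linalg.norm(d))
J=[P(y6(*q),.066) for q in[(266,100),(498,100),(495,298),(262,296)]]
print('jaw',J)
face=(J[2]+J[3])/2
d=J[2]-J[3];print(90+np.degrees(np.arctan2(d[1],d[0])),np.linalg.norm(d),np.linalg.norm((J[0]+J[1])/2-face))
d=(J[0]+J[1])/2-face;print(np.degrees(np.arctan2(d[1],d[0])))
end=(L0+R0)/2
for yaw in (96.0,96.8):
    u=np.array([np.cos(np.radians(yaw)),np.sin(np.radians(yaw)),0])
    print(yaw,'nest from face',face-u*.023,'from end',end-u*.058)
E
```

```text
plate [0.5677 0.2095 0.014 ] [0.6549 0.2197 0.014 ] [0.5855 0.0542 0.014 ] [0.6764 0.0303 0.014 ]
yaw 96.5074104228569
yaw 96.48321179006933
end yaw+90 96.72050989963913 0.08774267011262454
jaw [array([0.5978, 0.2029, 0.066 ]), array([0.6269, 0.2064, 0.066 ]), array([0.6302, 0.1828, 0.066 ]), array([0.6003, 0.1795, 0.066 ])]
96.2709417865207 0.03014038730545337 0.023722306781804304
96.94341861177072
96.0 nest from face [0.6177 0.1582 0.066 ] from end [0.6174 0.1569 0.014 ]
96.8 nest from face [0.618  0.1583 0.066 ] from end [0.6182 0.157  0.014 ]
```

```bash
python3 - <<'E'
from h import *
row([.6185,.1517,.12],96.6)
row([.6185,.1517,.12],96.6)
E
```

```text
t 4.55 pos [0.6048 0.0942 0.2225] yaw 96.73 -> shift [ 55.5  20.7 102.4] twist 0.13 F [ 0.8 -0.4 -1.1] g 0.344
t 4.55 pos [0.6048 0.0942 0.2225] yaw 96.73 -> shift [ 55.5  20.7 102.4] twist 0.13 F [ 0.8 -0.4 -1.1] g 0.344
```

Call:
drive_tool([
  [[20,10,10],0.1,20],
  [[40,17,35],0.1,20],
  [[55,20.5,65],0.1,20],
  [[55,20.5,90],0.1,20],
  [[55,20.5,102],0.1,20],
])

```text
time: 5.05
tool_pos: [0.6178, 0.1507, 0.1198]
ee_rot: [[-0.115, 0.993, -0.004], [0.993, 0.115, -0.001], [-0.0, -0.004, -1.0]]
contact_force: [0.1, -0.1, -1.2]
grip_width: 0.347
```

Call:
drive_tool([
  [[0,0,0],0,20],
  [[0,0,0],0,20],
])

```text
time: 5.25
tool_pos: [0.6198, 0.1509, 0.1236]
ee_rot: [[-0.114, 0.993, 0.001], [0.993, 0.114, 0.0], [0.0, 0.001, -1.0]]
contact_force: [1.0, -0.3, -0.7]
grip_width: 0.341
```

```bash
python3 - <<'E'
from h import *
row([.6185,.1517,.12],96.6)
c=cams.get_calibration('wrist')
cv2.imwrite('pics/w5.png',cams.capture('wrist')[:,:,::-1])
np.save('w5.npy',c['extrinsics'])
E
```

```text
t 5.25 pos [0.6198 0.1509 0.1236] yaw 96.57 -> shift [ 1.  -1.2  3.6] twist -0.03 F [ 1.  -0.3 -0.7] g 0.341
```

View pics/w5.png

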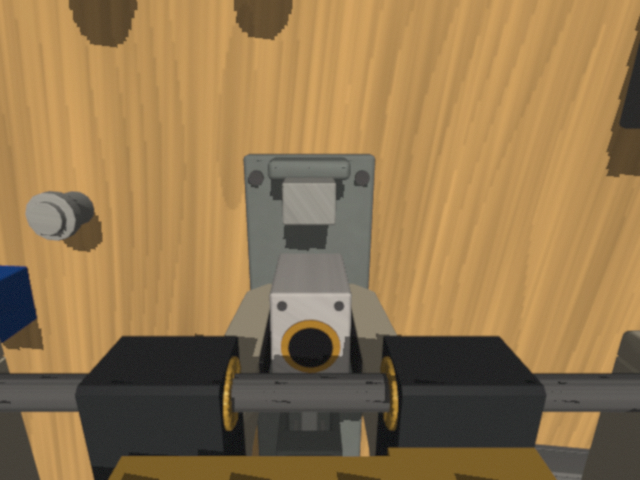

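```bash
python3 - <<'E'
from h import *
c=dict(mtx=cams.get_calibration('wrist')['mtx'],extrinsics=np.load('w5.npy'))
a=cv2.imread('pics/w5.png')
g=cv2.cvtColor(a,cv2.COLOR_BGR2GRAY).astype(int)
for v in (195,210,218): print(v,g[v,278:342])
print(g[215:232,310])
print('plate',a[250,240:256].tolist()[::2],a[250,362:380].tolist()[::2])
P=lambda u,v,z:ray('wrist',(u,v),z,c)
s=ctrl.state();R=np.array(s['ee_rot']);p=np.array(s['tool_pos'])
for n,q in dict(jl=(283.5,223.5,.066),jr=(335.5,223.5,.066),pl=(249.5,285,.014),pr=(369.5,285,.014),pl0=(245,154,.014),pr0=(375,154,.014),hl=(273,292,.139),hr=(350,292,.139)).items(): print(n,P(*q),R.T@(P(*q)-p)*1000)
E
python3 -c "
import cv2
a=cv2.imread('pics/w5.png')
cv2.imwrite('pics/w5z.png',cv2.resize(a[150:310,235:385],None,fx=3.75,fy=3.75,interpolation=cv2.INTER_CUBIC))"
```

```text
195 [ 59  57  59  68  95 128 143 149 151 150 150 149 150 150 149 147 147 149
 151 152 152 152 151 150 148 149 149 148 148 147 147 149 147 146 147 149
 149 149 150 150 150 150 151 152 153 153 149 147 149 149 149 151 150 150
 149 145 135 111  73  60  59  60  58  59]
210 [114 113 113 110 114 129 138 142 143 140 140 139 142 144 147 148 149 148
 149 149 150 149 149 148 147 148 146 147 147 151 151 151 151 149 148 148
 146 147 146 148 147 147 146 146 146 148 148 150 149 149 149 150 150 150
 152 148 139 123 112 114 115 115 116 115]
218 [113 114 114 116 121 127 137 141 143 143 144 144 143 142 142 139 139 139
 142 145 146 146 146 147 147 148 149 149 149 146 146 146 145 146 148 149
 151 150 150 149 150 146 147 146 145 147 147 147 145 145 146 148 147 148
 147 144 133 120 117 115 117 115 116 116]
[148 145 146 145 145 147 145 144 128  99  73  59  59  59  60  59  60]
plate [[97, 162, 209], [92, 157, 202], [93, 155, 199], [89, 148, 191], [81, 106, 123], [98, 105, 103], [107, 113, 110], [108, 114, 111]] [[106, 114, 112], [106, 113, 111], [107, 113, 111], [98, 106, 103], [85, 115, 138], [84, 140, 179], [83, 137, 177], [84, 135, 174], [83, 136, 176]]
jl [0.6009 0.1795 0.066 ] [ 30.501  -15.9228  58.0218]
jr [0.6302 0.1828 0.066 ] [30.4691 13.5013 58.0788]
pl [0.5778 0.1152 0.014 ] [-30.7362 -46.3706 109.9569]
pr [0.6672 0.1254 0.014 ] [-30.8552  43.5623 110.1309]
pl0 [0.5685 0.2106 0.014 ] [ 65.1259 -44.6552 109.9698]
pr0 [0.6554 0.2206 0.014 ] [ 65.0521  42.7643 110.139 ]
hl [0.6026 0.1717 0.139 ] [ 22.5565 -15.0471 -14.9774]
hr [0.6319 0.175  0.139 ] [ 22.5165  14.4879 -14.9202]
```

View pics/w5z.png

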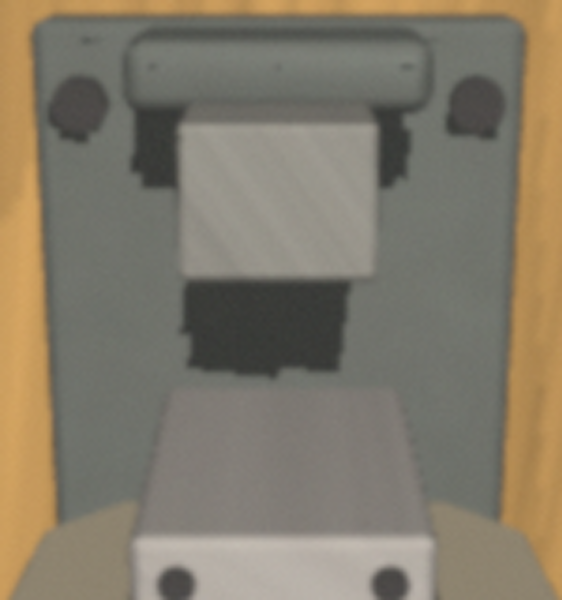

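Call:
drive_tool([
  [[2,-1,20],0,20],
  [[3,-1,40],0,20],
  [[3,-1,58],0,20],
  [[3,-1,68],0,20],
  [[3,-1,69],0,20],
])

```text
time: 5.8
tool_pos: [0.6181, 0.1541, 0.0535]
ee_rot: [[-0.115, 0.993, -0.0], [0.993, 0.115, -0.0], [-0.0, -0.0, -1.0]]
contact_force: [0.1, -0.1, -1.4]
grip_width: 0.343
```

```bash
python3 - <<'E'
from h import *
row([.6185,.1517,.0467],96.6)
c=cams.get_calibration('wrist')
cv2.imwrite('pics/w6.png',cams.capture('wrist')[:,:,::-1])
np.save('w6.npy',c['extrinsics'])
row([.6185,.1517,.0467],96.6)
E
```

```text
t 5.8 pos [0.6181 0.1541 0.0535] yaw 96.6 -> shift [-2.4  0.1  6.8] twist -0.0 F [ 0.1 -0.1 -1.4] g 0.343
t 5.85 pos [0.6185 0.1542 0.0541] yaw 96.6 -> shift [-2.5 -0.2  7.4] twist 0.0 F [ 0.  -1.2 -1.5] g 0.343
```

View pics/w6.png

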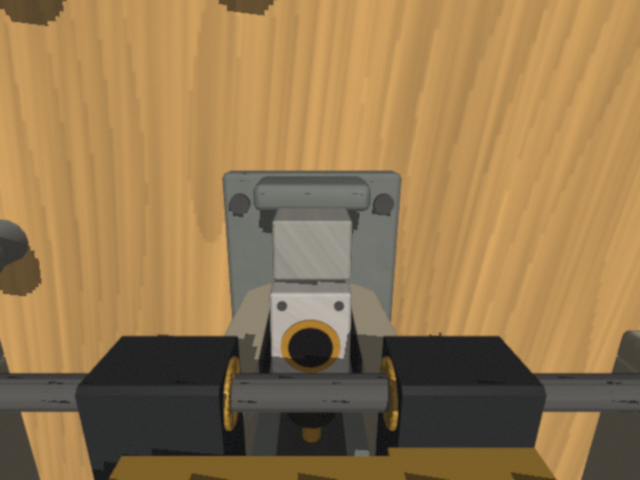

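Call:
drive_tool([
  [[0,0.5,3],0,20],
  [[0,0.5,5],0,20],
  [[0,0.5,6],0,20],
  [[0,0.5,6],0,20],
])

```text
time: 6.25
tool_pos: [0.6187, 0.1544, 0.0478]
ee_rot: [[-0.115, 0.993, 0.0], [0.993, 0.115, 0.0], [0.0, 0.0, -1.0]]
contact_force: [0.0, 0.2, -1.5]
grip_width: 0.339
```

Call:
drive_tool([
  [[0,0,0.8],0,20],
  [[0,0,0.8],0,20],
])

```text
time: 6.45
tool_pos: [0.6187, 0.1544, 0.0469]
ee_rot: [[-0.115, 0.993, 0.0], [0.993, 0.115, 0.0], [0.0, 0.0, -1.0]]
contact_force: [-0.5, 0.7, -1.2]
grip_width: 0.347
```

Call:
drive_tool([
  [[1,0,0],0,20],
  [[2,0,0],0,20],
  [[3,0,0],0,20],
  [[3,0,0],0,20],
])

```text
time: 6.85
tool_pos: [0.6183, 0.1575, 0.0469]
ee_rot: [[-0.115, 0.993, 0.0], [0.993, 0.115, 0.0], [0.0, 0.0, -1.0]]
contact_force: [-0.5, 0.5, -1.2]
grip_width: 0.345
```

Call:
drive_tool([
  [[0.5,0,0],0,20],
  [[1,0,0],0,20],
  [[1,0,0],0,20],
])

```text
time: 7.15
tool_pos: [0.6183, 0.1582, 0.0469]
ee_rot: [[-0.115, 0.993, 0.0], [0.993, 0.115, -0.0], [-0.0, 0.0, -1.0]]
contact_force: [0.6, -1.0, -0.8]
grip_width: 0.342
```

Call:
drive_tool([
  [[0.5,0,0],0,20],
  [[0.8,0,0],0,20],
  [[0.8,0,0],0,20],
])

```text
time: 7.45
tool_pos: [0.6182, 0.1582, 0.0469]
ee_rot: [[-0.115, 0.993, -0.0], [0.993, 0.115, -0.001], [-0.001, -0.0, -1.0]]
contact_force: [0.1, -6.7, 0.5]
grip_width: 0.341
```

Call:
drive_tool([
  [[0.5,0,0],0,20],
  [[0.8,0,0],0,20],
  [[0.8,0,0],0,20],
])

```text
time: 7.75
tool_pos: [0.6183, 0.1583, 0.0469]
ee_rot: [[-0.115, 0.993, -0.0], [0.993, 0.115, -0.002], [-0.002, -0.0, -1.0]]
contact_force: [0.4, -12.2, 1.1]
grip_width: 0.345
```

Call:
drive_tool([
  [[-0.8,0,0],0,20],
  [[-0.8,0,0.5],0,20],
  [[-0.8,0,0.5],0,20],
])

```text
time: 8.05
tool_pos: [0.6183, 0.1582, 0.0469]
ee_rot: [[-0.115, 0.993, -0.0], [0.993, 0.115, -0.001], [-0.001, -0.0, -1.0]]
contact_force: [-2.1, -8.4, 4.8]
grip_width: 0.341
```

Call:
drive_tool([
  [[0,0,0.5],0,20],
  [[0,0,0.5],0,20],
])

```text
time: 8.25
tool_pos: [0.6183, 0.1582, 0.0469]
ee_rot: [[-0.115, 0.993, -0.0], [0.993, 0.115, -0.001], [-0.001, -0.0, -1.0]]
contact_force: [-4.3, -8.7, 10.5]
grip_width: 0.344
```

Both contacts are confirmed: the jaw face in y and the bed in z. I'll relax slightly and release.

Call:
drive_tool([
  [[-0.5,0,-0.8],0,20],
  [[-0.5,0,-0.8],0,45],
  [[-0.5,0,-0.8],0,60],
  [[-0.5,0,-0.8],0,60],
  [[-0.5,0,-0.8],0,60],
])

```text
time: 8.75
tool_pos: [0.6182, 0.1588, 0.0466]
ee_rot: [[-0.115, 0.993, 0.0], [0.993, 0.115, 0.0], [0.0, 0.0, -1.0]]
contact_force: [-0.4, -0.2, 0.5]
grip_width: 0.593
```

Call:
drive_tool([
  [[0,0,-15],0,60],
  [[0,0,-45],0,60],
  [[0,0,-85],0,60],
  [[0,0,-125],0,60],
  [[0,0,-160],0,60],
])

```text
time: 9.25
tool_pos: [0.6183, 0.1587, 0.2101]
ee_rot: [[-0.115, 0.993, 0.002], [0.993, 0.115, 0.0], [0.0, 0.002, -1.0]]
contact_force: [0.4, 0.5, -0.6]
grip_width: 0.603
```

```bash
python3 - <<'E'
from h import *
row([.6185,.1517,.0467],96.6)
c=cams.get_calibration('wrist')
cv2.imwrite('pics/w7.png',cams.capture('wrist')[:,:,::-1])
np.save('w7.npy',c['extrinsics'])
E
```

```text
t 9.25 pos [0.6183 0.1587 0.2101] yaw 96.62 -> shift [ -7.   -0.9 163.4] twist 0.02 F [ 0.4  0.5 -0.6] g 0.603
```

View pics/w7.png

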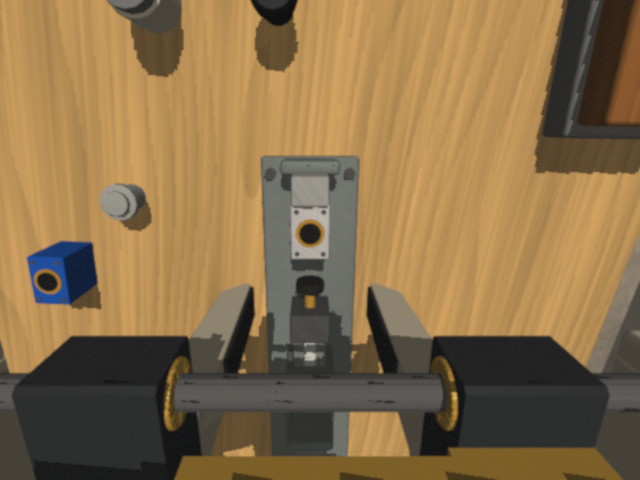

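The housing stands on the bed centred against the fixed jaw, with its window at (310,233). The pad is at (310,285) and the moving jaw at (310,318). Next is the trigger, with a quarter turn.

```bash
python3 - <<'E'
from h import *
print(np.array(ctrl.state()['qpos']))
c=dict(mtx=cams.get_calibration('wrist')['mtx'],extrinsics=np.load('w7.npy'))
u=np.array([-.115,.9934]);x=np.array([.9934,.115]);o=np.array([.6183,.1584])-.107*u
for n,uv,z in [('pad front',(310,276),.053),('plate l end',(262,157),.014),('plate r end',(358,157),.014),('jawl',(292,206),.066),('jawr',(328,206),.066),('window',(310,233),.062)]:
    w=ray('wrist',uv,z,c)[:2]-o; print(n,w@x*1e3,w@u*1e3)
# fixed grip from first scene view: side edges crop points, top z .141
sc=lambda u,v:(u/4+270-.375,v/4+190-.375)
sd=lambda u,v:(u/3.75+210-.37,v/3.75+190-.37)
for n,uv in [('scene',sc(408,205)),('scene',sc(463,222)),('side',sd(155,45)),('side',sd(243,45))]:
    w=ray(n,uv,.141)[:2]-o;print(n,w@x*1e3,w@u*1e3)
for n,uv in [('scene',sc(375,268)),('scene',sc(447,292))]:
    w=ray(n,uv,.121)[:2]-o;print('bar',n,w@x*1e3,w@u*1e3)
E
```

```text
[10.2236 30.604  82.106   0.0057 66.7265  3.5986]
pad front -0.2873390904240968 64.00184374227784
plate l end -43.50812923258035 163.67159373073676
plate r end 43.201510403583626 163.6257265784903
jawl -14.609211252758145 129.6665403266605
jawr 14.05019136697938 129.64258713303568
window -0.2846340836741218 106.11566000706144
scene -14.035058693279455 -40.76782081479666
scene 18.897334488157075 -39.22875616470975
side 17.329429403166213 -45.64088591850457
side -24.426501467643543 -49.57358206759094
bar scene -19.692153626328405 -75.74503223474125
bar scene 23.818703310873108 -74.51478560561067
```

Call:
drive_tool([
  [[-30,0,-20],8,75],
  [[-65,0,-30],16,90],
  [[-100,0,-30],24,100],
  [[-135,0,-30],32,100],
  [[-154,0,-30],40,100],
], force=25)

```text
time: 9.8
tool_pos: [0.636, 0.0033, 0.2377]
ee_rot: [[0.556, 0.831, 0.001], [0.831, -0.556, -0.0], [0.0, 0.001, -1.0]]
contact_force: [0.5, 0.3, 0.4]
grip_width: 0.972
```

Call:
drive_tool([
  [[0,0,0],8,100],
  [[0,0,0],16,100],
  [[0,0,0],24,100],
  [[0,0,0],32,100],
  [[0,0,0],40,100],
])

```text
time: 10.3
tool_pos: [0.6359, 0.0057, 0.2376]
ee_rot: [[0.96, 0.28, 0.001], [0.28, -0.96, 0.0], [0.001, 0.0, -1.0]]
contact_force: [-0.5, 0.2, -0.7]
grip_width: 1.001
```

```bash
python3 - <<'E'
from h import *
u=np.array([-.115,.9934]);o=np.array([.6306,.0521])
t=o-.0475*u
row([t[0],t[1],.24],6.6)
E
```

```text
t 10.3 pos [0.6359 0.0057 0.2376] yaw 16.29 -> shift [-0.   0.8 -2.4] twist 9.69 F [-0.5  0.2 -0.7] g 1.001
```

Call:
drive_tool([
  [[0,0,0],5,100],
  [[0,0,0],9.7,100],
  [[0,0,0],9.7,100],
])

```text
time: 10.6
tool_pos: [0.6359, 0.0057, 0.2375]
ee_rot: [[0.993, 0.119, 0.001], [0.119, -0.993, 0.0], [0.001, 0.0, -1.0]]
contact_force: [0.5, 1.0, -0.1]
grip_width: 1.002
```

```bash
python3 - <<'E'
from h import *
u=np.array([-.115,.9934]);o=np.array([.6306,.0521])
t=o-.0475*u
row([t[0],t[1],.24],6.6)
c=cams.get_calibration('wrist')
cv2.imwrite('pics/w8.png',cams.capture('wrist')[:,:,::-1])
np.save('w8.npy',c['extrinsics'])
E
```

```text
t 10.6 pos [0.6359 0.0057 0.2375] yaw 6.85 -> shift [ 0.1  0.8 -2.5] twist 0.25 F [ 0.5  1.  -0.1] g 1.002
```

View pics/w8.png

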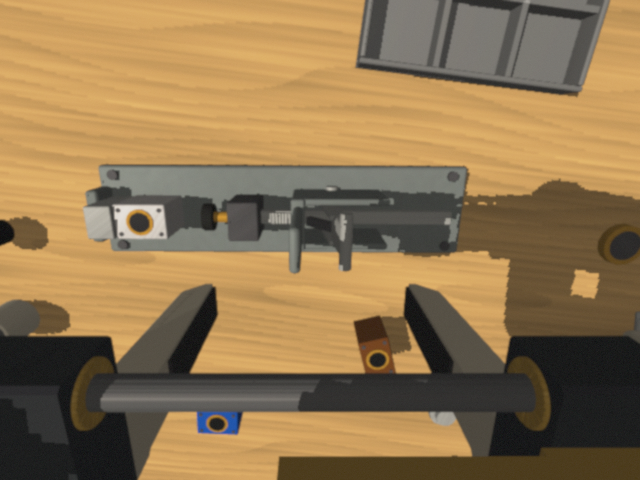

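The view shows the pad at (208,216), the stem at (221,217), the fixed grip's top at (296,268) and the trigger bar at (345,265). I'll zoom.

```bash
python3 -c "
import cv2
a=cv2.imread('pics/w8.png')
cv2.imwrite('pics/w8z.png',cv2.resize(a[180:280,190:370],None,fx=4.4,fy=4.4,interpolation=cv2.INTER_CUBIC))"
```

```text
(no output)
```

View pics/w8z.png

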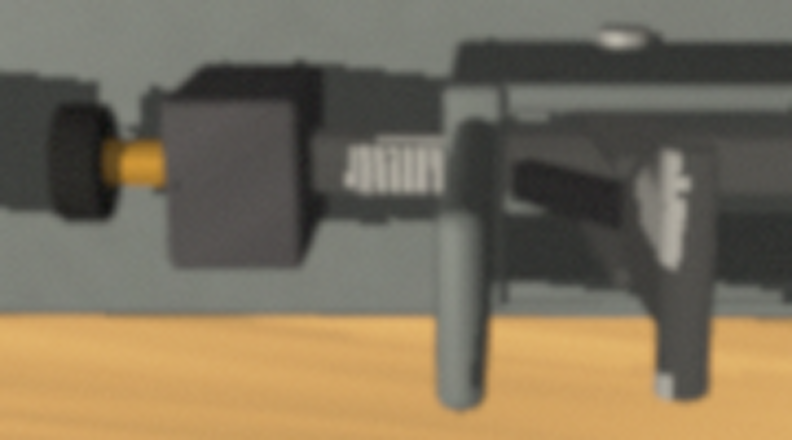

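```bash
python3 - <<'E'
from h import *
c=dict(mtx=cams.get_calibration('wrist')['mtx'],extrinsics=np.load('w8.npy'))
a=np.radians(96.6);u=np.array([np.cos(a),np.sin(a)]);x=np.array([u[1],-u[0]]);o=np.array([.6183,.1584])-.107*u
f=lambda p:(p[0]/4.4+190-.4,p[1]/4.4+180-.4)
for n,p,z in [('gripL',(440,350),.141),('gripR',(487,350),.141),('grip end',(462,407),.141),('barL',(658,370),.118),('barR',(710,370),.118),('barend',(684,400),.118),
  ('pad front',(48,160),.04),('pad back',(105,160),.045),('jaw front top',(168,180),.053),('jaw L top',(172,265),.06),('jaw R top',(302,265),.06)]:
    w=ray('wrist',f(p),z,c)[:2]-o; print(n,w@x*1e3,w@u*1e3)
print(o)
E
```

```text
gripL -6.441284773745932 -31.650356181917818
gripR -6.410171448637967 -39.077962829631666
grip end -16.123208931507218 -35.04235561075377
barL -18.477707445964484 -68.12258512110496
barR -18.439721119848016 -77.15559480727386
barend -24.060680253882087 -72.81728496652035
pad front -0.3655582113379643 58.52540096619383
pad back 0.8968237180702122 44.85071783425686
jaw front top -1.398172388264718 29.85754770868635
jaw L top -17.80233395016668 28.55254383695584
jaw R top -17.691066789527916 1.5496498776285244
[0.6306 0.0521]
```

```bash
python3 - <<'E'
from h import *
a=np.radians(96.6);u=np.array([np.cos(a),np.sin(a)]);o=np.array([.6306,.0521]);t=o-.045*u
row([t[0],t[1],.120],6.6)
E
```

```text
t 10.65 pos [0.6359 0.0057 0.2373] yaw 7.02 -> shift [  0.   -1.7 117.3] twist 0.42 F [-0.1 -0.6  0.1] g 1.0
```

Call:
drive_tool([
  [[0,-2,30],0.3,100],
  [[0,-2,65],0.3,100],
  [[0,-2,95],0.3,100],
  [[0,-2,112],0.3,90],
  [[0,-2,117],0.3,80],
])

```text
time: 11.15
tool_pos: [0.6348, 0.0077, 0.1179]
ee_rot: [[0.993, 0.117, -0.003], [0.117, -0.993, 0.0], [-0.003, -0.001, -1.0]]
contact_force: [-0.3, 0.8, 0.7]
grip_width: 0.875
```

```bash
python3 - <<'E'
from h import *
a=np.radians(96.6);u=np.array([np.cos(a),np.sin(a)]);o=np.array([.6306,.0521]);t=o-.045*u
row([t[0],t[1],.120],6.6)
c=cams.get_calibration('wrist')
cv2.imwrite('pics/w9.png',cams.capture('wrist')[:,:,::-1])
np.save('w9.npy',c['extrinsics'])
E
```

```text
t 11.15 pos [0.6348 0.0077 0.1179] yaw 6.74 -> shift [ 0.9  0.4 -2.1] twist 0.14 F [-0.3  0.8  0.7] g 0.875
```

View pics/w9.png

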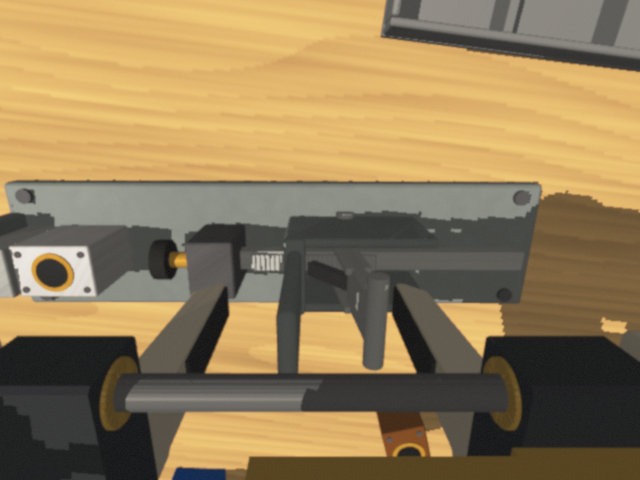

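The fingers straddle the grip plate (290,320) and the bar (375,320), and the stem is in view at (180,261). First squeeze.

Call:
drive_tool([
  [[0,0,-1],0,60],
  [[0,0,-1],0,45],
  [[0,0,-1],0,30],
  [[0,0,-1],0,22],
  [[0,0,-1],0,22],
])

```text
time: 11.7
tool_pos: [0.6368, 0.0067, 0.1223]
ee_rot: [[0.993, 0.116, 0.003], [0.116, -0.993, -0.002], [0.003, 0.002, -1.0]]
contact_force: [0.6, -7.0, 4.7]
grip_width: 0.415
```

Call:
drive_tool([
  [[0,0,0],0,22],
  [[0,0,0],0,22],
  [[0,0,0],0,22],
  [[0,0,0],0,22],
])

```text
time: 12.1
tool_pos: [0.6364, 0.0095, 0.1223]
ee_rot: [[0.993, 0.116, 0.003], [0.116, -0.993, 0.002], [0.003, -0.002, -1.0]]
contact_force: [-1.2, 11.4, 5.5]
grip_width: 0.239
```

```bash
python3 - <<'E'
from h import *
row([0,0,0],0)
cv2.imwrite('pics/w10.png',cams.capture('wrist')[:,:,::-1])
np.save('w10.npy',cams.get_calibration('wrist')['extrinsics'])
E
```

```text
t 12.1 pos [0.6364 0.0095 0.1223] yaw 6.64 -> shift [-633.6  -63.9  120.6] twist 6.64 F [-1.2 11.4  5.5] g 0.239
```

View pics/w10.png

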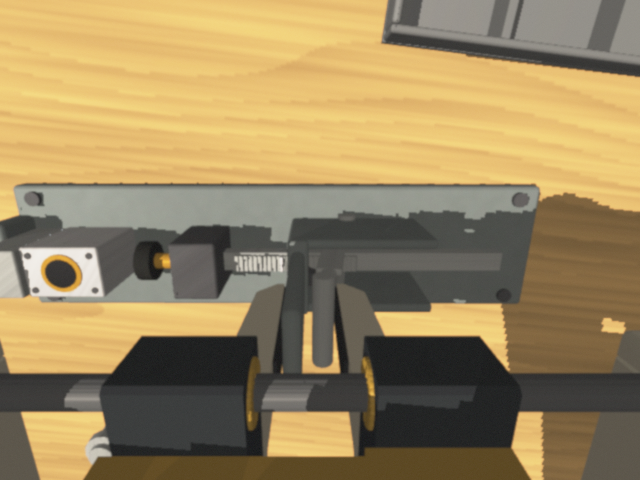

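The trigger is fully squeezed, the jaw has advanced, and the pad at (147,260) is clear of the housing. Release and squeeze again.

Call:
drive_tool([
  [[0,-1.5,0],0,45],
  [[0,-1.5,0],0,60],
  [[0,-1.5,0],0,80],
  [[0,-1.5,0],0,80],
  [[0,-1.5,0],0,80],
])

```text
time: 12.65
tool_pos: [0.6354, 0.009, 0.1204]
ee_rot: [[0.993, 0.115, -0.0], [0.115, -0.993, 0.0], [-0.0, -0.0, -1.0]]
contact_force: [0.5, -2.0, -0.7]
grip_width: 0.624
```

Call:
drive_tool([
  [[0,0,0],0,80],
  [[0,0,0],0,80],
  [[0,0,0],0,80],
])

```text
time: 12.95
tool_pos: [0.6353, 0.0094, 0.1205]
ee_rot: [[0.993, 0.115, -0.001], [0.115, -0.993, 0.0], [-0.001, -0.0, -1.0]]
contact_force: [1.5, 0.1, -0.2]
grip_width: 0.798
```

```bash
python3 - <<'E'
from h import *
row([0,0,0],0)
cv2.imwrite('pics/w11.png',cams.capture('wrist')[:,:,::-1])
np.save('w11.npy',cams.get_calibration('wrist')['extrinsics'])
E
```

```text
t 12.95 pos [0.6353 0.0094 0.1205] yaw 6.61 -> shift [-632.1  -63.8  120.9] twist 6.61 F [ 1.5  0.1 -0.2] g 0.798
```

View pics/w11.png

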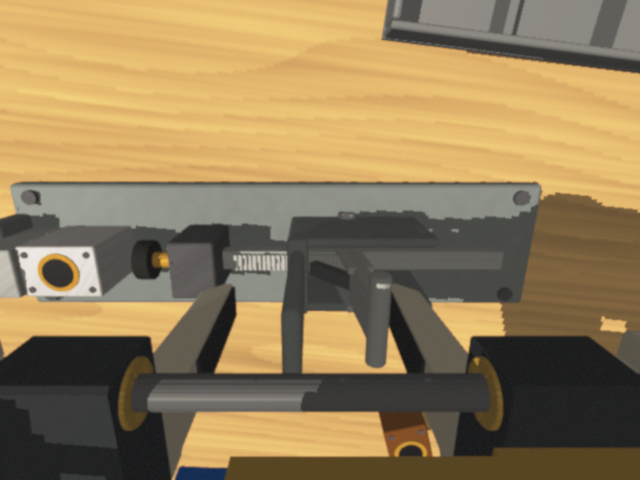

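```bash
cat >> h.py <<'E'
a=np.radians(96.6);CU=np.array([np.cos(a),np.sin(a)]);CX=np.array([CU[1],-CU[0]]);CO=np.array([.6306,.0521])
def cl(uv,z,npy):
    c=dict(mtx=cams.get_calibration('wrist')['mtx'],extrinsics=np.load(npy))
    w=ray('wrist',uv,z,c)[:2]-CO; return np.round([w@CX*1e3,w@CU*1e3],1)
E
python3 - <<'E'
from h import *
for k in (9,10,11):
    a=cv2.imread(f'pics/w{k}.png'); cv2.imwrite(f'pics/w{k}z.png',cv2.resize(a[215:305,90:250],None,fx=5,fy=5,interpolation=cv2.INTER_CUBIC))
im=np.vstack([cv2.resize(cv2.imread(f'pics/w{k}.png')[220:300,90:250],None,fx=3.6,fy=3.6,interpolation=cv2.INTER_CUBIC)[:288] for k in (9,11)])
cv2.imwrite('pics/cmp.png',im)
E
```

```text
(no output)
```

View pics/cmp.png

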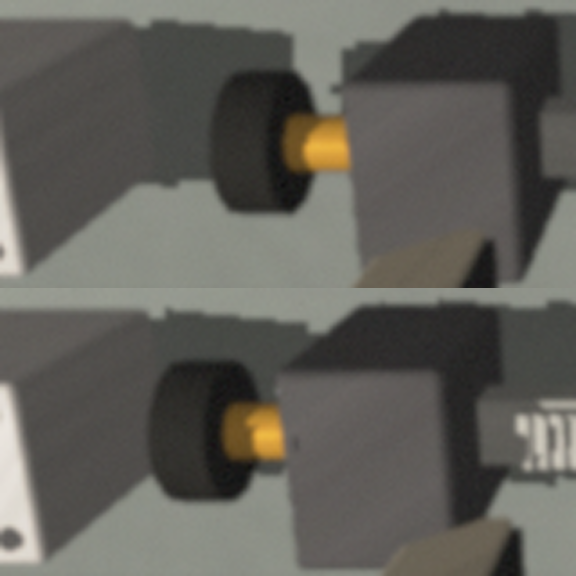

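```bash
python3 - <<'E'
from h import *
f=lambda u,v:(u/3.6+90-.36,v/3.6+220-.36)
print('k9 jawfront',[cl(f(345,90),z,'w9.npy') for z in(.05,.06)],'pad',[cl(f(212,140),z,'w9.npy') for z in (.04,.05)],'padback',cl(f(312,140),.045,'w9.npy'),'house bot',cl(f(142,100),.014,'w9.npy'),'jawbackback',cl(f(505,90),.06,'w9.npy'))
print('k11 jawfront',[cl(f(280,85),z,'w11.npy') for z in(.05,.06)],'pad',[cl(f(150,142),z,'w11.npy') for z in (.04,.05)],'padback',cl(f(252,142),.045,'w11.npy'),'house bot',cl(f(155,100),.014,'w11.npy'),'jawbackback',cl(f(442,85),.06,'w11.npy'))
E
```

```text
k9 jawfront [array([12.2, 31.8]), array([15.5, 28.2])] pad [array([-0.5, 60. ]), array([ 3.2, 55.3])] padback [ 1.4 40.2] house bot [-1.9 84.9] jawbackback [15.6  2.5]
k11 jawfront [array([13.3, 45.2]), array([16.5, 41.1])] pad [array([-0.7, 74. ]), array([ 3. , 68.9])] padback [ 1.1 53.4] house bot [-1.4 85.2] jawbackback [16.6 14.8]
```

Call:
drive_tool([
  [[0,0,0],0,60],
  [[0,0,0],0,45],
  [[0,0,0],0,30],
  [[0,0,0],0,22],
  [[0,0,0],0,22],
])

```text
time: 13.5
tool_pos: [0.636, 0.0083, 0.1213]
ee_rot: [[0.993, 0.115, 0.001], [0.115, -0.993, -0.001], [0.001, 0.001, -1.0]]
contact_force: [0.4, -5.9, 4.8]
grip_width: 0.422
```

Call:
drive_tool([
  [[0,0,0],0,22],
  [[0,0,0],0,22],
  [[0,0,0],0,22],
  [[0,0,0],0,22],
])

```text
time: 13.9
tool_pos: [0.6358, 0.0096, 0.1211]
ee_rot: [[0.993, 0.116, 0.001], [0.116, -0.993, 0.0], [0.001, -0.0, -1.0]]
contact_force: [0.5, 1.8, 5.5]
grip_width: 0.241
```

```bash
python3 - <<'E'
from h import *
row([0,0,0],0)
a=cams.capture('wrist')[:,:,::-1]
cv2.imwrite('pics/w12.png',a)
np.save('w12.npy',cams.get_calibration('wrist')['extrinsics'])
cv2.imwrite('pics/w12z.png',cv2.resize(a[200:320,60:260],None,fx=4,fy=4,interpolation=cv2.INTER_CUBIC))
E
```

```text
t 13.9 pos [0.6358 0.0096 0.1211] yaw 6.63 -> shift [-632.8  -63.9  120.5] twist 6.63 F [0.5 1.8 5.5] g 0.241
```

View pics/w12z.png

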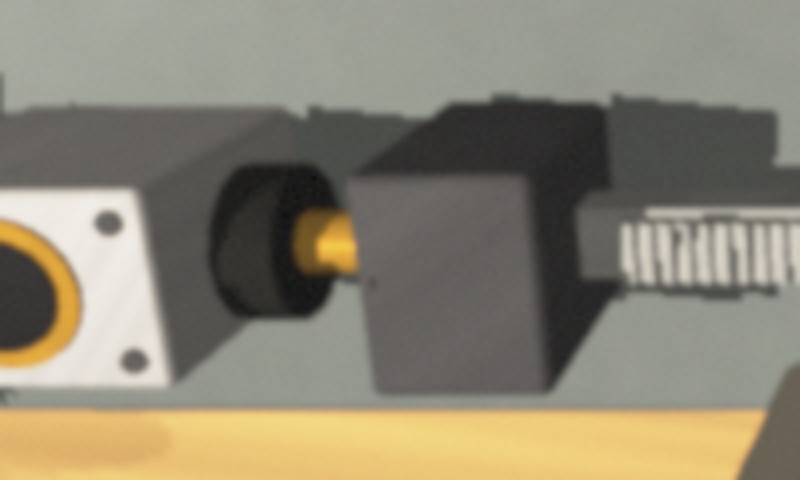

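```bash
python3 - <<'E'
from h import *
f=lambda u,v:(u/4+60-.38,v/4+200-.38)
N='w12.npy'
print('jawfront',[cl(f(350,180),z,N) for z in(.05,.06)],'pad',[cl(f(212,245),z,N) for z in (.04,.05)],'padback',cl(f(335,245),.045,N),'jawback',cl(f(528,178),.06,N),'houseTop end',cl(f(137,190),.062,N),cl(f(170,385),.062,N))
for k,n in((9,'w9.npy'),(11,'w11.npy'),(12,N)):
    im=cv2.imread(f'pics/w{k}.png');h=cv2.cvtColor(im,cv2.COLOR_BGR2HSV)
    m=((h[...,0]>10)&(h[...,0]<28)&(h[...,1]>150)&(h[...,2]>90)).astype(np.uint8); m[:240]=0;m[280:]=0;m[:,:115]=0;m[:,200:]=0
    x,y,w,hh=cv2.boundingRect(m);print(k,x,y,w,hh,cl((x,y+hh/2),.046,n),cl((x+w,y+hh/2),.046,n))
E
```

```text
jawfront [array([12.8, 58.2]), array([16.1, 53.5])] pad [array([-1.6, 86.8]), array([ 2.2, 81.1])] padback [ 0.3 64.3] jawback [16.4 27.4] houseTop end [15.2 83.8] [-16.   84.2]
9 169 253 18 15 [ 0.4 44.6] [ 0.4 33.3]
11 153 253 15 14 [ 0.9 57.3] [ 0.9 47.8]
12 134 253 15 15 [ 0.9 69.8] [ 0.9 60.2]
```

The pad is at or just short of the housing and the stem is still free, about 15 px as in the previous view. Release, then do a controlled partial squeeze while watching the stem.

Call:
drive_tool([
  [[0,0,0],0,45],
  [[0,0,0],0,60],
  [[0,0,0],0,80],
  [[0,0,0],0,80],
  [[0,0,0],0,80],
])

```text
time: 14.45
tool_pos: [0.6352, 0.0092, 0.1202]
ee_rot: [[0.993, 0.115, -0.001], [0.115, -0.993, 0.0], [-0.001, -0.0, -1.0]]
contact_force: [1.9, -1.8, -1.7]
grip_width: 0.623
```

Call:
drive_tool([
  [[0,0,0],0,80],
  [[0,0,0],0,80],
  [[0,0,0],0,80],
])

```text
time: 14.75
tool_pos: [0.6353, 0.0094, 0.1205]
ee_rot: [[0.993, 0.115, -0.0], [0.115, -0.993, 0.0], [-0.0, -0.0, -1.0]]
contact_force: [0.8, -0.5, 0.5]
grip_width: 0.793
```

```bash
python3 - <<'E'
from h import *
row([0,0,0],0)
a=cams.capture('wrist')[:,:,::-1]
cv2.imwrite('pics/w13.png',a)
np.save('w13.npy',cams.get_calibration('wrist')['extrinsics'])
cv2.imwrite('pics/w13z.png',cv2.resize(a[200:320,60:260],None,fx=4,fy=4,interpolation=cv2.INTER_CUBIC))
E
```

```text
t 14.75 pos [0.6353 0.0094 0.1205] yaw 6.62 -> shift [-632.2  -63.8  120.8] twist 6.62 F [ 0.8 -0.5  0.5] g 0.793
```

View pics/w13z.png

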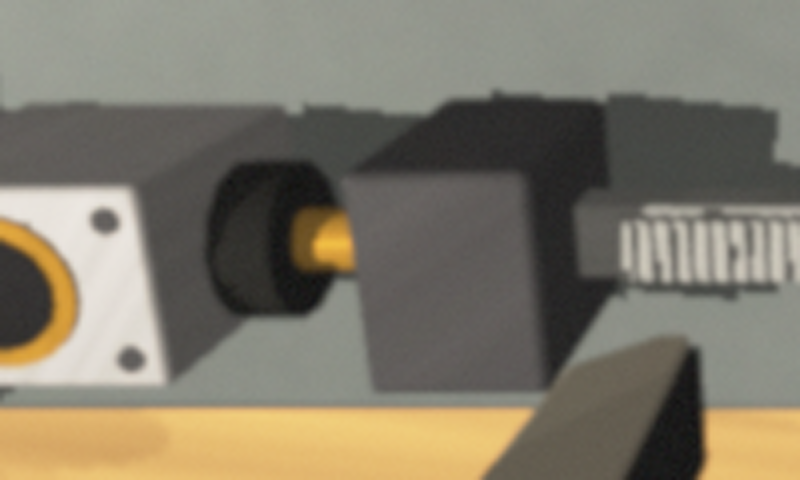

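Call:
drive_tool([
  [[0,0,0],0,60],
  [[0,1,0],0,48],
  [[0,2,0],0,40],
  [[0,3,0],0,36],
  [[0,4,0],0,36],
], force=35)

```text
time: 15.3
tool_pos: [0.6364, 0.0043, 0.1212]
ee_rot: [[0.993, 0.115, 0.001], [0.115, -0.993, -0.001], [0.001, 0.001, -1.0]]
contact_force: [0.3, -5.6, 3.9]
grip_width: 0.418
```

Call:
drive_tool([
  [[0,0,0],0,36],
  [[0,0,0],0,36],
  [[0,0,0],0,36],
])

```text
time: 15.6
tool_pos: [0.6365, 0.0041, 0.1213]
ee_rot: [[0.993, 0.115, 0.001], [0.115, -0.993, -0.001], [0.001, 0.001, -1.0]]
contact_force: [-0.2, -7.1, 5.6]
grip_width: 0.366
```

```bash
python3 - <<'E'
from h import *
row([0,0,0],0)
a=cams.capture('wrist')[:,:,::-1]
cv2.imwrite('pics/w14.png',a)
np.save('w14.npy',cams.get_calibration('wrist')['extrinsics'])
cv2.imwrite('pics/w14z.png',cv2.resize(a[200:400,60:390],None,fx=2.4,fy=2.4,interpolation=cv2.INTER_CUBIC))
E
```

```text
t 15.6 pos [0.6365 0.0041 0.1213] yaw 6.6 -> shift [-632.9  -69.2  120.4] twist 6.6 F [-0.2 -7.1  5.6] g 0.366
```

View pics/w14z.png

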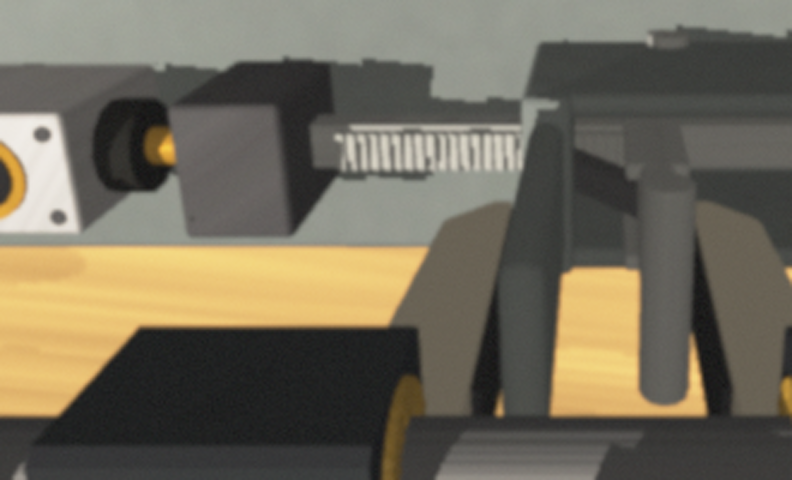

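```bash
cat > m.py <<'E'
from h import *
import sys
for k in sys.argv[1:]:
    n=f'w{k}.npy';im=cv2.imread(f'pics/w{k}.png');h=cv2.cvtColor(im,cv2.COLOR_BGR2HSV)
    m=((h[...,0]>10)&(h[...,0]<28)&(h[...,1]>150)&(h[...,2]>90)).astype(np.uint8); m[:245]=0;m[275:]=0;m[:,:110]=0;m[:,200:]=0
    x,y,w,hh=cv2.boundingRect(m);v=y+hh/2
    g=cv2.cvtColor(im,cv2.COLOR_BGR2GRAY).astype(int)
    # jaw rear-top edge: top (grey ~90) to dark back face, row 250
    r=g[250,150:240]; 
    d=np.convolve(r,[-1,-1,0,1,1][::-1],'same'); j=int(np.argmin(d[20:-5])+20)+150
    w8=np.maximum(-d[j-150-2:j-150+3],0); js=(w8@np.arange(j-2,j+3))/w8.sum()
    print(k,'brass',x,w,'len',cl((x,v),.046,n)[1]-cl((x+w,v),.046,n)[1],'pad end y',cl((x,v),.046,n)[1],'jaw rear px',round(js,1),'y',cl((js,250),.06,n)[1])
E
python3 m.py 9 10 11 12 13 14
```

```text
9 brass 169 18 len 11.300000000000004 pad end y 44.6 jaw rear px 184.0 y 29.4
10 brass 154 16 len 10.200000000000003 pad end y 57.7 jaw rear px 213.0 y 15.5
11 brass 153 15 len 9.5 pad end y 57.3 jaw rear px 211.9 y 15.4
12 brass 134 15 len 9.599999999999994 pad end y 69.8 jaw rear px 191.8 y 27.6
13 brass 134 14 len 8.799999999999997 pad end y 69.3 jaw rear px 191.1 y 27.7
14 brass 121 12 len 7.699999999999989 pad end y 72.6 jaw rear px 175.1 y 31.9
```

The pad has just met the housing, with the jaw up 4.2 mm and the stem shortened by about 1.3 mm. Keep squeezing in steps.

Call:
drive_tool([
  [[0,-0.5,0],0,32],
  [[0,-1,0],0,30],
  [[0,-1,0],0,29],
  [[0,-1,0],0,29],
  [[0,-1,0],0,29],
])

```text
time: 16.15
tool_pos: [0.6361, 0.0071, 0.1212]
ee_rot: [[0.993, 0.115, 0.001], [0.115, -0.993, 0.001], [0.001, -0.001, -1.0]]
contact_force: [-0.7, 4.2, 6.0]
grip_width: 0.298
```

```bash
python3 - <<'E'
from h import *
row([0,0,0],0)
a=cams.capture('wrist')[:,:,::-1]
cv2.imwrite('pics/w15.png',a)
np.save('w15.npy',cams.get_calibration('wrist')['extrinsics'])
cv2.imwrite('pics/w15z.png',cv2.resize(a[200:320,60:260],None,fx=4,fy=4,interpolation=cv2.INTER_CUBIC))
E
python3 m.py 15
```

```text
t 16.15 pos [0.6361 0.0071 0.1212] yaw 6.63 -> shift [-632.8  -66.3  120.6] twist 6.63 F [-0.7  4.2  6. ] g 0.298
15 brass 126 5 len 3.200000000000003 pad end y 72.5 jaw rear px 174.1 y 35.7
```

View pics/w15z.png

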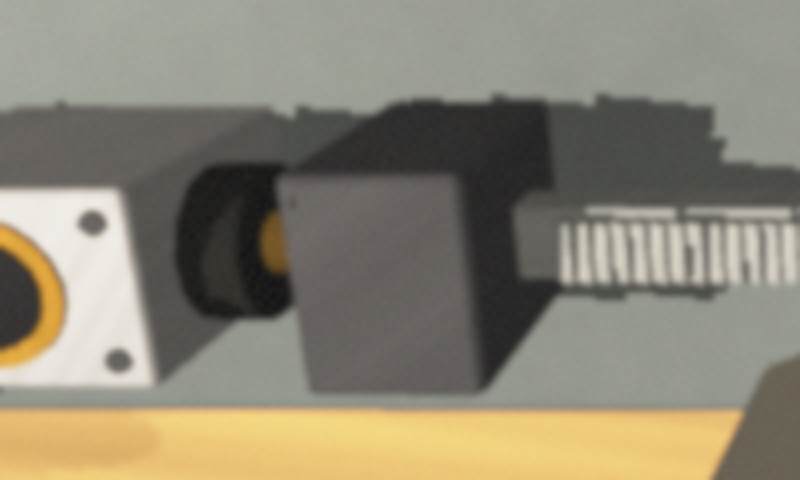

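Call:
drive_tool([
  [[0,0,0],0,27],
  [[0,0,0],0,25.5],
  [[0,0,0],0,25.5],
  [[0,0,0],0,25.5],
])

```text
time: 16.6
tool_pos: [0.636, 0.0085, 0.1212]
ee_rot: [[0.993, 0.116, 0.001], [0.116, -0.993, 0.003], [0.001, -0.003, -1.0]]
contact_force: [-1.9, 13.2, 6.1]
grip_width: 0.268
```

```bash
python3 - <<'E'
from h import *
row([0,0,0],0)
a=cams.capture('wrist')[:,:,::-1]
cv2.imwrite('pics/w16.png',a)
np.save('w16.npy',cams.get_calibration('wrist')['extrinsics'])
cv2.imwrite('pics/w16z.png',cv2.resize(a[200:400,60:390],None,fx=2.4,fy=2.4,interpolation=cv2.INTER_CUBIC))
b=cams.capture('side')[:,:,::-1];cv2.imwrite('pics/side16.png',cv2.resize(b[190:350,210:410],None,fx=3.75,fy=3.75,interpolation=cv2.INTER_CUBIC))
b=cams.capture('scene')[:,:,::-1];cv2.imwrite('pics/scene16.png',b)
E
python3 m.py 16
```

```text
t 16.6 pos [0.636  0.0085 0.1212] yaw 6.64 -> shift [-632.8  -64.7  120.8] twist 6.64 F [-1.9 13.2  6.1] g 0.268
16 brass 129 1 len 0.7000000000000028 pad end y 72.5 jaw rear px 173.2 y 37.8
```

View pics/w16z.png

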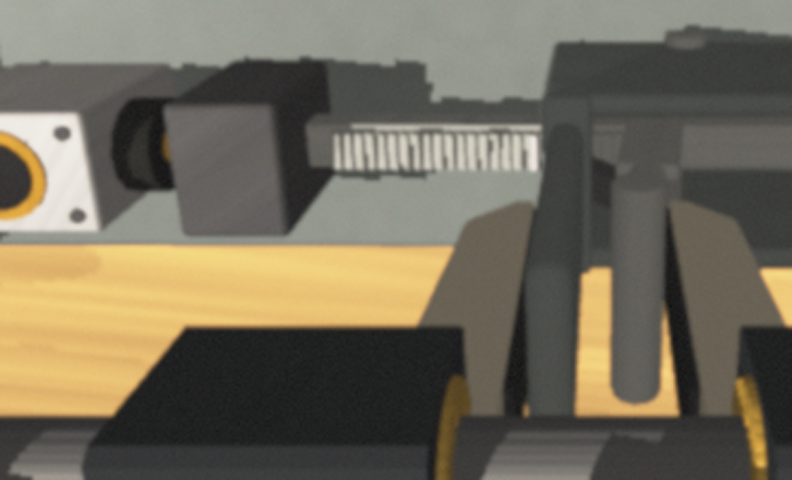

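View pics/side16.png

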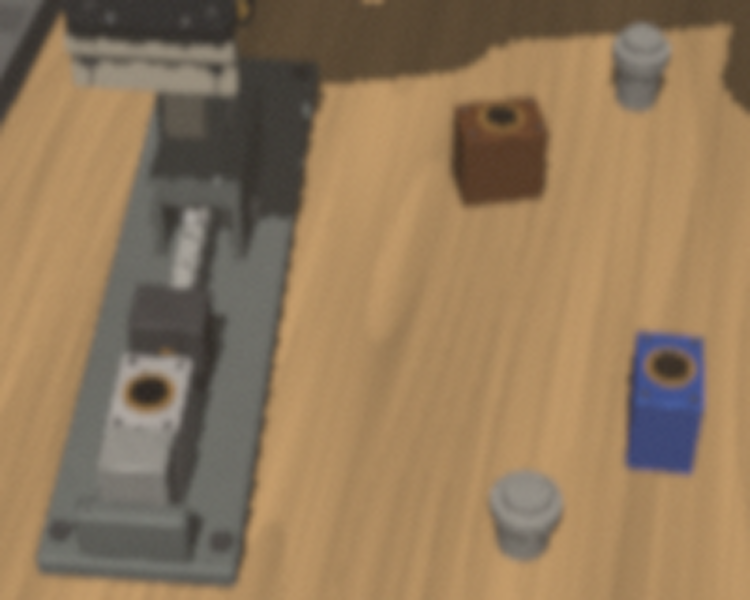

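View pics/scene16.png

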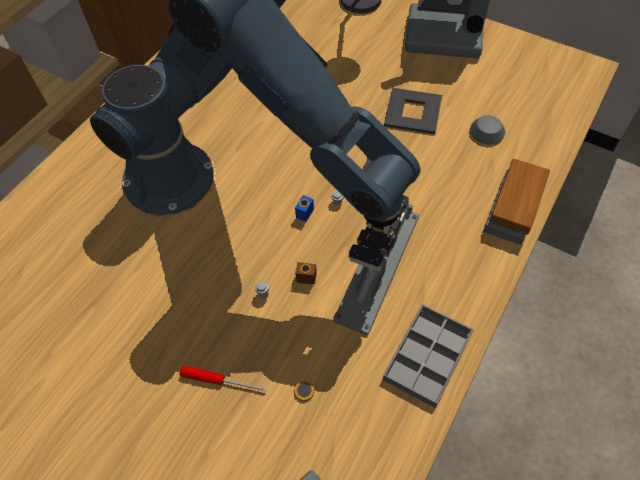

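Jaw rear at 37.8 against contact at 30.6 puts the pad about 7 mm in; the brass shortening says about 8.5. I'll let it settle and recheck.

Call:
drive_tool([
  [[0,0,0],0,25.5],
  [[0,0,0],0,25.5],
  [[0,0,0],0,25.5],
  [[0,0,0],0,25.5],
  [[0,0,0],0,25.5],
])

```text
time: 17.25
tool_pos: [0.6359, 0.0085, 0.1212]
ee_rot: [[0.993, 0.116, 0.001], [0.116, -0.993, 0.003], [0.001, -0.003, -1.0]]
contact_force: [-1.2, 13.0, 6.9]
grip_width: 0.263
```

```bash
python3 - <<'E'
from h import *
row([0,0,0],0)
a=cams.capture('wrist')[:,:,::-1]
cv2.imwrite('pics/w17.png',a)
np.save('w17.npy',cams.get_calibration('wrist')['extrinsics'])
cv2.imwrite('pics/w17z.png',cv2.resize(a[200:320,60:260],None,fx=4,fy=4,interpolation=cv2.INTER_CUBIC))
E
python3 m.py 17
```

```text
t 17.25 pos [0.6359 0.0085 0.1212] yaw 6.64 -> shift [-632.8  -64.7  120.8] twist 6.64 F [-1.2 13.   6.9] g 0.263
17 brass 129 1 len 0.7000000000000028 pad end y 72.7 jaw rear px 173.2 y 37.8
```

View pics/w17z.png

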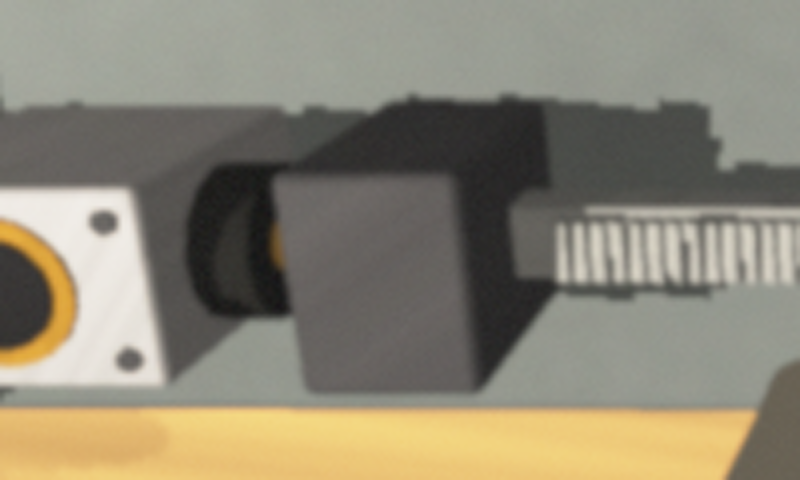

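```bash
python3 -c "
from cell import ctrl
print(ctrl.finish_job()); s=ctrl.state(); print(s['time'],s['grip_width'],s['contact_force'])"
```

```text
the job is handed in; nothing more can be done
None
the job is handed in; nothing more can be done
```

The job is done and handed in at about 17 s of the 64 s allowed, with the trigger still held squeezed.

- **Housing:** I set the aluminium housing upright on the clamp's bed, lengthwise, pressed it lightly against the fixed jaw and the bed, and let go. The wrist view then showed it centred to within about 0.5 mm.
- **Clamping:** I pumped the trigger with two full squeezes and one partial squeeze that I kept holding. The jaw and pad were never touched directly.

**Last checks:**
- **Pad depth:** the estimates were 7.2 mm from the jaw's travel after contact, 7.9 mm from the pad-to-jaw spacing, and 8.6 mm from the visible brass stem. They differ by up to 1.4 mm but centre on the 8 mm wanted. Half a second of holding changed nothing visible.
- **Grip:** the opening read 0.263 against a commanded 0.255, about 24.5 mm over the bar and fixed grip. It is being held by the grip force (set to 35 N), with about 13 N of side force at the wrist, well under the limits.
- **Other items:** the last scene and side views showed the look-alikes, screwdriver, end cap and one objective where they started. The other objective was unmoved in the side view. The eyepiece and jar were hidden by the arm in the last scene view, and I didn't check them separately; the arm worked well away from them.

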